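# Hold a trolley wheel's retaining ring spread at its groove

### The arm

A 7-joint arm with a two-finger parallel gripper is mounted at the origin on the work surface. World frame = base frame: x ahead of the robot, y to its left, z up, the work surface at z = 0. Lengths are in m, angles in rad, forces in N, time in s.
With the tool pointing down it reaches from about 0.425 to 0.8 m from the base axis. Payload 8.3 kg.
Tool frame: the origin (TCP) lies between the finger pads; the fingertips stand 14 mm ahead of it and the grasp point (between the pads) lies 5 mm behind it; z points along the fingers, y is the line along which they close (so a half turn about z gives the same grasp; the last joint's range is limited). The gripper opens to 85 mm and grips with 20 to 120 N. Pads are 22 mm wide; open, the fingers measure 114 mm over their backs; the gripper's body (76 mm by 85 mm) begins 54 mm behind the grasp point. The pads swing forward as they close: fully open they stand 13 mm farther back than shut.
Start: joints at [1.202, 0.383, 0.016, 1.37, -0.006, 1.388, -0.046], TCP at [0.188, -0.596, 0.245] pointing down, gripper open.
Joint ranges: [-2.95, 2.95], [-0.25, 2.06], [-1.52, 1.56], [0.18, 2.33], [-1.44, 4.58], [0.02, 2.06], [-3.01, 3.01]. Speed limits (rad/s): [2.39, 2.39, 3.01, 3.01, 3.14, 3.14, 3.14].

### API

Orientations are given as a unit quaternion [x, y, z, w].
In Python, from bench import arm, snapshot, calibration gives the robot as it stands. The module is installed in compiled form; this text tells all that it offers.
- The arm moves only by the tool apply_moves, never from a script. Its argument "steps" is a list of rows, each an object of numbers: "tx", "ty", "tz": the shift along the tool's x, y, z in mm; "spin": the turn about the tool's z in rad; "fingers": the finger opening in mm, from 0 to 85.4. In form: [{"tx": .., "ty": .., "tz": .., "spin": .., "fingers": ..}, ...]. A call has 1 to 8 rows; each row is the pose to reach, as a shift and turn from the pose commanded when the call began, along the tool's axes at that moment; what a row does not reach only later rows make up. A row lasts 1/12 s, in which the tool goes at most 41.7 mm and 7.16 degrees, less where a joint would pass 70% of its speed; a pose out of reach is approached as far as the arm can. A call with a gripper value outside its range is refused whole. The fingers move at their own pace and stop on an object; "newtons" is the grip in N (left out, the last holds). Time passes only in rows, so rows that repeat a pose let the fingers close. It gives the time, the measured TCP pose, the force, the opening and the grip force at its end, in the units of the state.
- arm.sense(): the state, without advancing time (a new reading comes with each control period).
- snapshot(name): name is "scene" or "top"; returns (picture, depth): 384x512x3 uint8, blue, green, red; 384x512 float32, m along the optical axis (not along the pixel's ray), 0 where there is no reading.
- calibration(name): a dict with "fx", "fy", "cx", "cy" (pixels), "k1" (the pictures are not rectified: a ray, as slopes to the right and down, at radius r is drawn at 1 + k1 r^2 times it, then the intrinsics apply), "view" (4x4, takes a point from world to camera coordinates). Camera axes: x right, y down, z forward; pixel columns grow to the right and rows downward; lengths in m; the calibration is good to about 2 mm. A picture is of the moment at which its call begins. calibration takes no time and is no camera call.
- arm.job_done(): hands the job in; it is judged then, once.
The state is a dict: "clock": time; "q": joint angles; "qd": joint speeds; "tau": joint torques, N m; "eef_pos": TCP position; "eef_rot": TCP orientation; "ft_force": force on the tool from outside, world axes, zero at the start; "moment": the same for the moment, N m; "gripper_width": opening from 0.0 (shut) to 1.0 (fully open); "gripper_force": force on a finger pad.
Only numpy, scipy, OpenCV 4.12 (cv2) and the standard library are available. Lean on these libraries where they do the work, as an engineer would, in place of code of your own. Each camera call takes 0.05 s, during which the arm holds its last target. There are 200 camera calls.

### The job

The projector trolley's wheel is loose on its axle stub. Lift the circlip pliers, with the retaining ring already on their tips, out of their stand, squeeze the handles fully so that the ring spreads, and, keeping it spread, slide the ring straight over the end of the axle and push the wheel back with it until you feel the wheel stop, which brings the ring to its groove. Finish while holding: keep the pliers squeezed and the ring centred on the axle, lightly pressed against the hub (about 10 N), do not touch the wheel with the gripper, and leave everything else where it is.

Things in the scene. Friction and masses are not known exactly. Their poses are not given: they have to be found in the camera images.
- pliers: Circlip pliers, red handles, lying level in a stand; an open brass ring stands upright on their tips. Origin: ring's centre (mid-thickness), 37 mm above the table in the stand. x forward out of the ring (ring's axis), y left, z up. The pliers' centre line is at z = +18 mm; pivot (20 mm dia) at x = -55 mm; handles x = -71 to -145 mm, z 11 to 25 mm. Mass about 170 g.
- pliers_grip (a point): Point to grasp, midway between the red handles, at (-100, 0, +18) mm in the pliers' frame, 55 mm above the table in the stand. Squeeze along the pliers' y, from above: width over the handles here is 41 mm relaxed, 32 mm fully squeezed, where a hard stop holds them parallel. A spring opens them (about 10 N per handle at full squeeze); gripping with 40 to 60 N is safe.
- ring_top (a point): Middle of the ring's gap, at (0, 0, +17) mm in the pliers' frame, between the eyelets (they reach up to z = +21 mm). Fully spread, the ring is a flat circle, 25 mm inner and 33 mm outer diameter, 3 mm thick along x; relaxed, each half stands 5 mm nearer the middle, so it cannot pass over the axle.
- handle_l (a joint): How far the plier handles are squeezed (rad): 0 relaxed, ring closed; 0.10 fully squeezed, ring fully spread. Both handles move alike.
- stand: Black plier stand fixed to the table, base 130 x 62 x 6 mm; origin on the table below the grasp point, heading as the pliers. A 14 x 30 mm post (x = +45 mm), 47 mm tall, carries the pivot; a 12 x 64 mm bar (x = -35 mm), 48 mm tall, the handle ends. Nothing retains the pliers: lift them straight up.
- axle: Level steel axle stub, 20 mm diameter with a small chamfer, fixed in a blue bracket on the table. Origin: centre of the axle's free end, 70 mm above the table. x points along the axle towards the wheel and bracket, away from the robot; z up. The retaining-ring groove runs from x = 25 to 28 mm. The bracket begins at x = 70 mm.
- wheel: Grey wheel, black tyre (80 mm dia), aluminium hub (48 mm dia); slides stiffly along the axle (3 N friction). Origin: centre of the hub's flat outer face; the tyre is 8 mm behind it. The face starts 10 to 20 mm from the axle's free end and stops hard 28 mm from it (home); the middle of a ring pressed on it is then 26.5 mm from the axle's end.
- spare_wheel: Second such wheel, lying flat, 80 mm diameter, 38 mm tall: leave alone.
- screwdriver: Screwdriver lying on the table: leave alone.
- cup: Striped paper cup, 74 mm across, 90 mm tall: leave alone.
- wipes: Blue wipes canister with pink cap, 60 mm across, 150 mm tall: leave alone.
- hub_cap: Grey wheel cap, 48 mm across, 15 mm tall: leave alone.
Not all that is in view belongs to the job. Leave any green look-alike of the pliers alone.

How it is judged:
By the outcome, as a careful person would: the job done as asked, in the order asked, and still so for the second after the job is handed in, while the arm keeps its last pose, push and grip.
It also fails if it takes over 45 s, if anything falls off the work surface, if the arm or the gripper's body presses on something with over 40 N, if the wrist force passes 120 N, or if a joint passes its speed limit or range.

## Working session

There is one attempt and no reset: what is moved stays moved. The work goes in short steps, Python scripts to look and compute and a tool call to move; the robot and the scene stay as the last step left them, time stands still between calls to the robot, and variables do not carry over. Pictures are saved under pics/ and viewed, at most 10 in all, crops included, and the job is handed in when it is done.

Besides the shell and the picture viewer there is one more tool, called after "Emit:" as a command line: name --argument value ..., lists and objects as JSON in quotes. apply_moves: Moves the arm, as the interface text tells. Its arguments: {"type":"object","properties":{"steps":{"type":"array"},"newtons":{"type":"number"}},"required":["steps"]}

```bash
mkdir -p pics; cat > h.py <<'E'
import numpy as np, cv2
from bench import arm, snapshot, calibration
def shot(n):
    p,d=snapshot(n); return p,d
def world(n,u,v,z):
    "pixel + optical depth -> world"
    c=calibration(n); K=np.array([[c['fx'],0,c['cx']],[0,c['fy'],c['cy']],[0,0,1.]])
    uv=np.stack([np.ravel(u),np.ravel(v)],1).astype(float).reshape(-1,1,2)
    s=cv2.undistortPoints(uv,K,np.array([c['k1'],0,0,0.]))[:,0]
    z=np.ravel(z); P=np.c_[s[:,0]*z,s[:,1]*z,z]
    V=np.array(c['view']); return (P-V[:3,3])@V[:3,:3]
def cloud(n,d):
    v,u=np.mgrid[:384,:512]; return world(n,u,v,d).reshape(384,512,3)
E
python3 - <<'E'
from h import *
for n in('scene','top'):
    p,d=shot(n); cv2.imwrite(f'pics/{n}0.png',cv2.resize(p,(800,600))); np.savez(f'{n}0.npz',p=p,d=d)
    c=calibration(n); V=np.array(c['view']); print(n,c['fx'],c['k1'],-V[:3,:3].T@V[:3,3],V[2,:3])
s=arm.sense(); print(s)
E
```

```text
scene 499.33492526019927 -0.1094419198594495 [1.15627337 0.87916818 0.7446826 ] [-0.48051103 -0.70645903 -0.51963909]
top 349.79334186307847 -0.0022832523653562465 [0.39914399 0.00368783 0.92671495] [ 1.75879088e-01 -7.63881668e-04 -9.84411480e-01]
{'clock': 0.1, 'q': array([ 1.20209166,  0.38416524,  0.01635658,  1.37103414, -0.00627626,
        1.38818689, -0.0464667 ]), 'qd': array([-3.41998660e-05, -1.21242652e-03,  1.18395437e-05, -1.79180316e-03,
        9.95222583e-04, -9.53944267e-04, -1.96223085e-03]), 'tau': array([ 3.87917404e-03, -6.29128146e+01,  8.48165341e-01, -3.72755885e+01,
        1.68205675e-02,  1.04076258e-02, -9.18518867e-05]), 'eef_pos': array([ 0.18807628, -0.59559147,  0.2443785 ]), 'eef_rot': array([ 9.88323812e-01,  1.52365623e-01, -1.53142803e-04, -8.58491048e-04]), 'ft_force': array([-0.3877688 , -0.56207006,  0.26438686]), 'moment': array([ 0.01831654, -0.02311621,  0.01590914]), 'gripper_force': 0.0, 'gripper_width': 1.0009908939656118}
```

View pics/scene0.png

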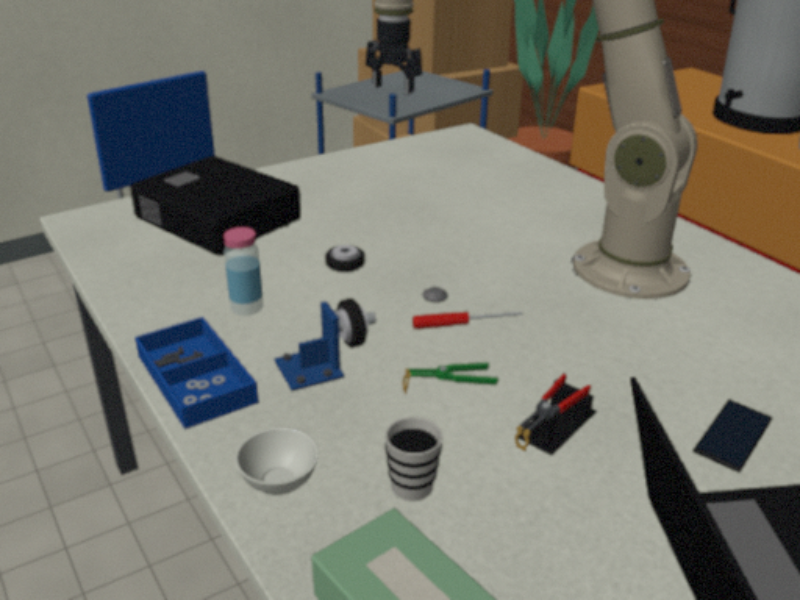

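View pics/top0.png

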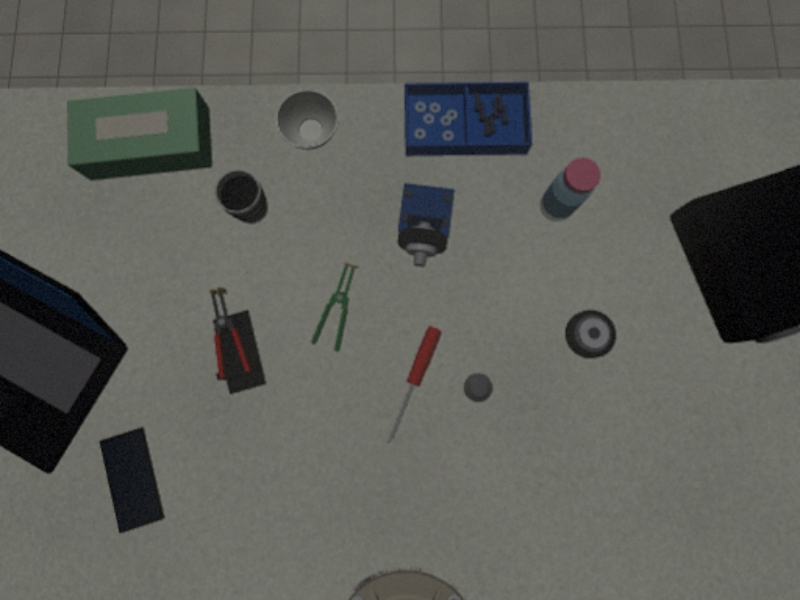

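The scene view shows the red pliers on the black stand at about (555,410) and the green look-alike lying on the table at (450,372). In the top view they are at (232,335) and (335,305). The axle and wheel are at (345,320) in the scene view and (421,245) in the top view. The red pliers are the ones meant: red handles, a black stand, and a ring on the tips. I'll confirm that in an enlarged crop and measure.

```bash
python3 - <<'E'
from h import *
t=np.load('top0.npz'); s=np.load('scene0.npz')
def crop(p,x,y,w,h): return cv2.resize(np.clip(p[y:y+h,x:x+w].astype(float)*1.6,0,255).astype('uint8'),(400,300),interpolation=cv2.INTER_CUBIC)
a=np.vstack([np.hstack([crop(s['p'],320,230,80,60),crop(s['p'],180,180,80,60)]),np.hstack([crop(t['p'],110,175,96,72),crop(t['p'],235,115,72,54)])])
cv2.imwrite('pics/c1.png',a)
for n,im in(('scene',s),('top',t)):
    C=cloud(n,im['d']); hsv=cv2.cvtColor(im['p'],cv2.COLOR_BGR2HSV).astype(int); H,S,V=[hsv[...,i] for i in range(3)]
    ok=im['d']>0
    tab=ok&(abs(C[...,0]-.45)<.3)&(abs(C[...,1])<.4)&(abs(C[...,2])<.02); print(n,'table z',np.median(C[tab][:,2]))
    red=ok&((H<8)|(H>172))&(S>130)&(V>50)&(C[...,1]>.12)&(C[...,1]<.35)&(C[...,2]>.03)
    P=C[red]; print('red',len(P),P.mean(0),P.min(0),P.max(0),np.percentile(P[:,2],[10,50,90]))
    br=ok&(H>12)&(H<28)&(S>90)&(C[...,2]>.01)&(C[...,0]>.3)&(C[...,0]<.75)&(C[...,1]>.0)&(C[...,1]<.4)
    for p,(v,u) in zip(C[br],np.argwhere(br)): print('brass',u,v,p.round(4))
    ax=ok&(C[...,2]>.055)&(C[...,0]>.4)&(C[...,0]<.75)&(abs(C[...,1])<.08)
    P=C[ax]; print('axle',len(P))
    for x in np.arange(.44,.72,.01):
        q=P[abs(P[:,0]-x)<.005]
        if len(q): print(round(x,3),len(q),q[:,1].min().round(4),q[:,1].max().round(4),q[:,2].min().round(4),q[:,2].max().round(4))
E
```

```text
scene table z 0.0012669866736931927
red 208 [0.45886477 0.27884528 0.0589076 ] [0.41965007 0.24389541 0.03119422] [0.49479282 0.30036619 0.0663529 ] [0.05264808 0.06083023 0.06410433]
brass 228 217 [0.6466 0.0056 0.067 ]
brass 260 237 [0.6019 0.0797 0.035 ]
brass 261 237 [0.6013 0.0831 0.0369]
brass 260 238 [0.6019 0.0798 0.0321]
brass 261 238 [0.6041 0.0873 0.0376]
brass 260 239 [0.6033 0.082  0.0311]
brass 261 239 [0.6051 0.0887 0.0359]
brass 259 240 [0.6052 0.0806 0.0279]
brass 260 240 [0.6029 0.0814 0.0275]
brass 261 240 [0.6053 0.0891 0.0333]
brass 262 240 [0.6065 0.095  0.0374]
brass 259 241 [0.6042 0.0792 0.0237]
brass 261 241 [0.6071 0.0919 0.0328]
brass 258 245 [0.6069 0.0792 0.0127]
brass 259 245 [0.6035 0.0785 0.0109]
brass 259 246 [0.606  0.0824 0.0114]
brass 260 246 [0.6106 0.0932 0.0201]
brass 260 247 [0.6089 0.0908 0.0149]
brass 356 256 [0.4419 0.2468 0.0196]
brass 369 258 [0.4329 0.2789 0.031 ]
brass 363 262 [0.4364 0.2662 0.0122]
brass 372 264 [0.4272 0.286  0.0156]
brass 332 273 [0.5639 0.2959 0.0587]
brass 333 273 [0.5617 0.2966 0.0582]
brass 331 274 [0.5634 0.2929
[... 3729 characters left out ...]
.5567 0.3078 0.0383]
brass 142 187 [0.5537 0.292  0.0549]
brass 143 187 [0.558  0.2974 0.0305]
brass 144 187 [0.5583 0.2956 0.0281]
brass 155 221 [0.4674 0.2561 0.0539]
brass 142 225 [0.4578 0.2874 0.0559]
brass 143 236 [0.4307 0.2839 0.0554]
axle 791
0.59 23 -0.0372 -0.0196 0.0672 0.0814
0.6 31 -0.0373 -0.0197 0.0701 0.0818
0.61 113 -0.0703 -0.0074 0.0559 0.0961
0.62 168 -0.0697 0.0025 0.0561 0.1122
0.63 128 -0.0735 0.005 0.0632 0.1134
0.64 73 -0.0673 0.0048 0.0741 0.1128
0.65 19 -0.0472 -0.0203 0.076 0.0954
0.66 170 -0.0665 -0.0107 0.0555 0.1081
0.67 55 -0.0639 -0.0104 0.0791 0.1084
0.69 2 -0.0426 -0.0399 0.0553 0.0566
0.7 5 -0.048 -0.0401 0.0551 0.0567
0.71 4 -0.0456 -0.0429 0.0552 0.0572
```

View pics/c1.png

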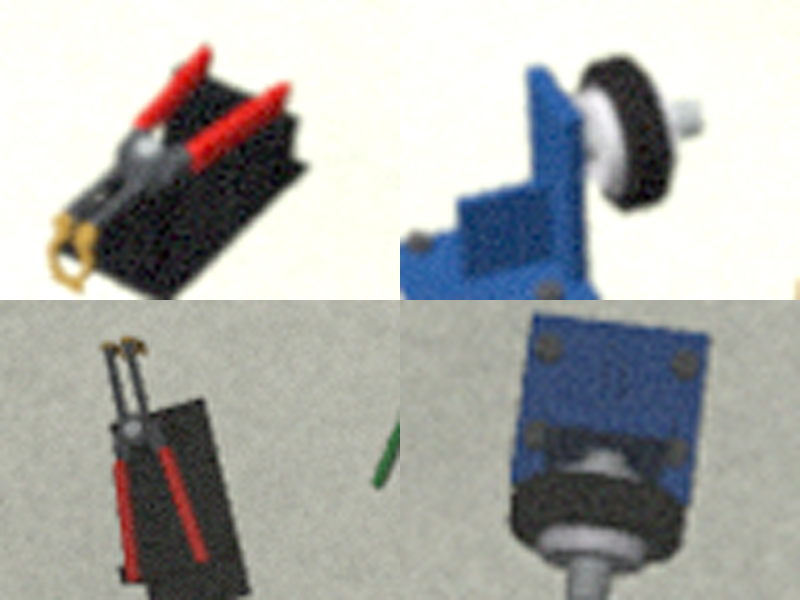

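The crop confirms the red pliers: they sit in the black stand with the brass ring upright on the tips, at about top (140,186). The axle and wheel are also clear. Next I'll fit the pliers and axle poses.

```bash
python3 - <<'E'
from h import *
C={};I={};M={}
for n in('scene','top'):
    f=np.load(n+'0.npz'); I[n]=f['p']; C[n]=cloud(n,f['d']); M[n]=f['d']>0
for n in C:
    c=C[n]; hsv=cv2.cvtColor(I[n],cv2.COLOR_BGR2HSV).astype(int); H,S,V=[hsv[...,i] for i in range(3)]
    red=M[n]&((H<8)|(H>172))&(S>130)&(V>50)&(c[...,1]>.12)&(c[...,1]<.35)&(c[...,2]>.052)
    k,l=cv2.connectedComponents(red.astype('uint8'))
    for i in range(1,k):
        P=c[l==i]
        if len(P)<30: continue
        L=cv2.fitLine(P[:,:2].astype('f4'),cv2.DIST_HUBER,0,.01,.01).ravel()
        print(n,'handle',len(P),P.mean(0).round(4),'ang',np.degrees(np.arctan(L[1]/L[0])).round(2))
    # ring
    br=M[n]&(H>12)&(H<28)&(S>90)&(c[...,2]>.02)&(abs(c[...,0]-.56)<.015)&(abs(c[...,1]-.3)<.02)
    P=c[br]; print('ring',len(P),P.mean(0).round(4),P.min(0).round(4),P.max(0).round(4))
    # blue bracket
    bl=M[n]&(H>100)&(H<128)&(S>110)&(c[...,0]>.58)&(c[...,0]<.8)&(abs(c[...,1]+.03)<.07)
    P=c[bl&(c[...,2]<.015)]; R=cv2.minAreaRect(P[:,:2].astype('f4')*1000); print('base rect',R)
    U=c[bl&(c[...,2]>.03)]; print('upright',len(U),U.mean(0).round(4))
    # axle body: points near axle between end and hub
    A=c[M[n]&(abs(c[...,0]-.597)<.009)&(abs(c[...,1]+.03)<.02)&(c[...,2]>.055)]
    print('axle',len(A),A.mean(0).round(4),A.min(0).round(4),A.max(0).round(4))
    # hub bright pixels
    gr=M[n]&(S<70)&(V>90)&(c[...,0]>.585)&(c[...,0]<.64)&(abs(c[...,1]+.03)<.04)&(c[...,2]>.04)
    G=c[gr]; print('hub',len(G),G.mean(0).round(4),G.min(0).round(4),G.max(0).round(4))
    T=c[M[n]&(c[...,2]>.095)&(c[...,0]<.66)&(c[...,0]>.58)&(abs(c[...,1]+.03)<.05)]
    if len(T): 
        L=cv2.fitLine(T[:,:2].astype('f4'),cv2.DIST_HUBER,0,.01,.01).ravel(); print('tyre top',T.mean(0).round(4),T.max(0),np.degrees(np.arctan(L[0]/-L[1])))
E
```

```text
scene handle 71 [0.4642 0.2588 0.0611] ang 19.6
scene handle 117 [0.4589 0.2924 0.0601] ang 8.4
ring 65 [0.5618 0.3026 0.0449] [0.5536 0.2922 0.0234] [0.5668 0.3135 0.0611]
base rect ((709.9189453125, -41.097145080566406), (86.27247619628906, 84.55812072753906), 81.39566802978516)
upright 408 [ 0.6837 -0.0335  0.0638]
axle 32 [ 0.6001 -0.023   0.0742] [ 0.5939 -0.0339  0.0633] [ 0.6059 -0.0175  0.081 ]
hub 88 [ 0.6138 -0.0174  0.0781] [ 0.5939 -0.0601  0.044 ] [0.6395 0.0072 0.111 ]
tyre top [ 0.6371 -0.0231  0.104 ] [ 0.65971973 -0.00067357  0.11179652] 4.2884474
top handle 95 [0.4609 0.2571 0.0622] ang 21.44
top handle 88 [0.4503 0.2897 0.0624] ang 8.36
ring 12 [0.5579 0.2981 0.0483] [0.5537 0.2918 0.0281] [0.5606 0.3086 0.0611]
base rect ((705.6303100585938, -43.02827835083008), (86.35813903808594, 86.54662322998047), 82.3643569946289)
upright 115 [ 0.6765 -0.0402  0.0908]
axle 61 [ 0.5974 -0.0287  0.0771] [ 0.5896 -0.0373  0.0672] [ 0.606  -0.0196  0.0818]
hub 46 [ 0.6138 -0.0306  0.0881] [ 0.5901 -0.0687  0.0514] [ 0.6209 -0.0124  0.0967]
tyre top [ 0.6309 -0.0345  0.1045] [ 6.59998924e-01 -2.61454943e-05  1.13397341e-01] -2.3025224
```

```bash
cat >> h.py <<'E'
from scipy.spatial.transform import Rotation as Ro
def go(p,yaw_deg):
    s=arm.sense(); R=Ro.from_quat(s['eef_rot']).as_matrix(); y=np.arctan2(R[1,0],R[0,0])
    print('t',s['clock'].__round__(2),'pos',s['eef_pos'].round(4),'yaw',np.degrees(y).round(2),'tilt',R[:2,2].round(4),'F',s['ft_force'].round(1),'w',round(s['gripper_width']*85.4,1),s['gripper_force'])
    print('move mm',((np.array(p)-s['eef_pos'])@R*1000).round(1),'spin',(y-np.radians(yaw_deg)).round(4))
E
```

Emit:
apply_moves --steps '[{"tx":333,"ty":-184,"tz":0,"spin":0.054,"fingers":85},{"tx":333,"ty":-184,"tz":0,"spin":0.054,"fingers":85},{"tx":333,"ty":-184,"tz":0,"spin":0.054,"fingers":85},{"tx":333,"ty":-184,"tz":0,"spin":0.054,"fingers":85},{"tx":333,"ty":-184,"tz":0,"spin":0.054,"fingers":85},{"tx":333,"ty":-184,"tz":0,"spin":0.054,"fingers":85},{"tx":333,"ty":-184,"tz":0,"spin":0.054,"fingers":85},{"tx":333,"ty":-184,"tz":0,"spin":0.054,"fingers":85}]'

```text
clock: 0.77
eef_pos: [0.4187, -0.3526, 0.2451]
eef_rot: [0.992, 0.126, -0.0, -0.0]
ft_force: [1.2, -1.5, -0.7]
gripper_width: 0.991
gripper_force: 0.0
```

```bash
python3 -c "
from h import *
go([.5,0,.2],14.4)"
```

```text
t 0.77 pos [ 0.4187 -0.3526  0.2451] yaw 14.42 tilt [-0.0004  0.0002] F [ 1.2 -1.5 -0.7] w 84.6 0.0
move mm [ 166.6 -321.2   45.2] spin 0.0004
```

Emit:
apply_moves --steps '[{"tx":20,"ty":-38,"tz":5,"spin":0,"fingers":85},{"tx":40,"ty":-76,"tz":10,"spin":0,"fingers":85},{"tx":60,"ty":-114,"tz":15,"spin":0,"fingers":85},{"tx":80,"ty":-152,"tz":20,"spin":0,"fingers":85},{"tx":100,"ty":-190,"tz":25,"spin":0,"fingers":85},{"tx":120,"ty":-228,"tz":30,"spin":0,"fingers":85},{"tx":140,"ty":-266,"tz":30,"spin":0,"fingers":85},{"tx":160,"ty":-304,"tz":30,"spin":0,"fingers":85}]'

```text
clock: 1.43
eef_pos: [0.4939, -0.0298, 0.2148]
eef_rot: [0.992, 0.125, -0.0, -0.0]
ft_force: [1.4, -0.3, 0.0]
gripper_width: 0.997
gripper_force: 0.0
```

```bash
python3 -c "
from h import *
go([.463,.276,.15],14.4)"
```

```text
t 1.43 pos [ 0.4939 -0.0298  0.2148] yaw 14.41 tilt [-0.0009 -0.0001] F [ 1.4 -0.3  0. ] w 85.1 0.0
move mm [  46.3 -303.8   64.8] spin 0.0002
```

Emit:
apply_moves --steps '[{"tx":6,"ty":-40,"tz":8,"fingers":85,"spin":0},{"tx":12,"ty":-80,"tz":16,"fingers":85,"spin":0},{"tx":18,"ty":-120,"tz":24,"fingers":85,"spin":0},{"tx":24,"ty":-160,"tz":32,"fingers":85,"spin":0},{"tx":30,"ty":-200,"tz":40,"fingers":85,"spin":0},{"tx":36,"ty":-240,"tz":48,"fingers":85,"spin":0},{"tx":42,"ty":-276,"tz":56,"fingers":85,"spin":0},{"tx":46,"ty":-302,"tz":65,"fingers":85,"spin":0}]'

```text
clock: 2.1
eef_pos: [0.4622, 0.276, 0.1501]
eef_rot: [0.992, 0.127, 0.0, -0.001]
ft_force: [1.4, -0.3, 0.2]
gripper_width: 0.997
gripper_force: 0.0
```

Emit:
apply_moves --steps '[{"tx":0,"ty":0,"tz":0,"fingers":85,"spin":0},{"tx":0,"ty":0,"tz":0,"fingers":85,"spin":0}]'

```text
clock: 2.27
eef_pos: [0.4622, 0.2739, 0.1494]
eef_rot: [0.992, 0.128, -0.001, -0.0]
ft_force: [0.0, 0.2, -1.3]
gripper_width: 0.997
gripper_force: 0.0
```

```bash
python3 - <<'E'
from h import *
go([.463,.276,.05],14.4)
p,d=shot('scene'); q,e=shot('top')
f=lambda p,x,y,w,h: cv2.resize(np.clip(p[y:y+h,x:x+w]*1.4,0,255).astype('uint8'),(400,400),interpolation=cv2.INTER_CUBIC)
cv2.imwrite('pics/a1.png',np.hstack([f(p,300,200,120,120),f(q,90,150,120,120)]))
E
```

```text
t 2.27 pos [0.4622 0.2739 0.1494] yaw 14.66 tilt [-0.0022 -0.    ] F [ 0.   0.2 -1.3] w 85.2 0.0
move mm [ 1.5 -1.8 99.4] spin 0.0046
```

View pics/a1.png

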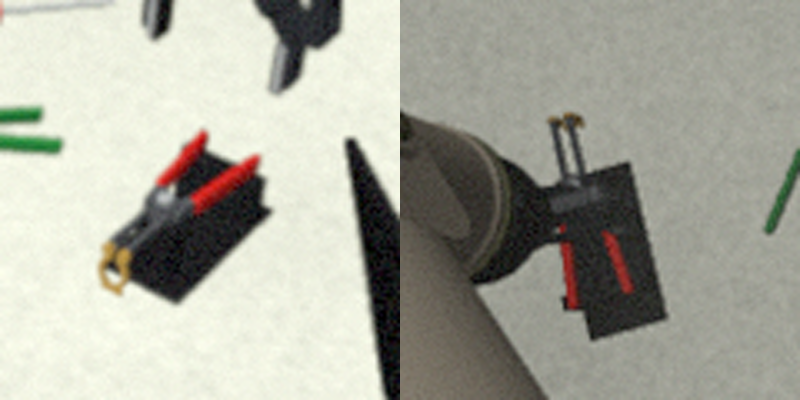

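Both views show the pliers undisturbed, with the open fingers above the handles on either side. I'll descend.

Emit:
apply_moves --steps '[{"tx":1,"ty":-1,"tz":25,"fingers":85,"spin":0.004},{"tx":1,"ty":-1,"tz":50,"fingers":85,"spin":0.004},{"tx":1,"ty":-1,"tz":70,"fingers":85,"spin":0.004},{"tx":1,"ty":-1,"tz":85,"fingers":85,"spin":0.004},{"tx":1,"ty":-1,"tz":94,"fingers":85,"spin":0.004},{"tx":1,"ty":-1,"tz":99,"fingers":85,"spin":0.004},{"tx":1,"ty":-1,"tz":99,"fingers":85,"spin":0.004},{"tx":1,"ty":-1,"tz":99,"fingers":85,"spin":0.004}]'

```text
clock: 3.03
eef_pos: [0.465, 0.2732, 0.0522]
eef_rot: [0.992, 0.123, 0.0, -0.0]
ft_force: [0.9, 0.1, -0.2]
gripper_width: 0.996
gripper_force: 0.0
```

```bash
python3 - <<'E'
from h import *
go([.463,.276,.05],14.4)
E
```

```text
t 3.03 pos [0.465  0.2732 0.0522] yaw 14.15 tilt [0.001  0.0004] F [ 0.9  0.1 -0.2] w 85.0 0.0
move mm [-1.3 -3.2  2.2] spin -0.0044
```

Emit:
apply_moves --steps '[{"tx":-1,"ty":-2,"tz":2,"fingers":60,"spin":-0.004},{"tx":-1,"ty":-2,"tz":2,"fingers":46,"spin":-0.004},{"tx":-1,"ty":-2,"tz":2,"fingers":46,"spin":-0.004},{"tx":-1,"ty":-2,"tz":2,"fingers":46,"spin":-0.004},{"tx":-1,"ty":-2,"tz":2,"fingers":46,"spin":-0.004},{"tx":-1,"ty":-2,"tz":2,"fingers":46,"spin":-0.004}]' --newtons 50

```text
clock: 3.53
eef_pos: [0.463, 0.2752, 0.0496]
eef_rot: [0.992, 0.126, 0.0, -0.0]
ft_force: [-0.4, 0.3, 0.8]
gripper_width: 0.535
gripper_force: 0.0
```

```bash
python3 - <<'E'
from h import *
go([.463,.276,.05],14.4)
p,d=shot('scene')
f=lambda p,x,y,w,h: cv2.resize(np.clip(p[y:y+h,x:x+w]*1.4,0,255).astype('uint8'),(500,500),interpolation=cv2.INTER_CUBIC)
cv2.imwrite('pics/a2.png',f(p,310,200,100,100))
E
```

```text
t 3.53 pos [0.463  0.2752 0.0496] yaw 14.43 tilt [0.0003 0.0001] F [-0.4  0.3  0.8] w 45.7 0.0
move mm [ 0.2 -0.8 -0.4] spin 0.0005
```

View pics/a2.png

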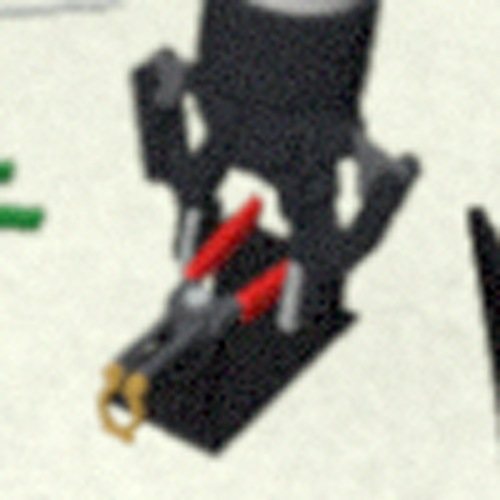

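Emit:
apply_moves --steps '[{"fingers":38},{"fingers":34},{"fingers":28},{"fingers":28},{"fingers":28},{"fingers":28},{"fingers":28},{"fingers":28}]' --newtons 50

```text
invalid input
```

Emit:
apply_moves --steps '[{"tz":-3,"fingers":28},{"tz":-8,"fingers":28},{"tz":-15,"fingers":28},{"tz":-25,"fingers":28},{"tz":-40,"fingers":28},{"tz":-60,"fingers":28},{"tz":-80,"fingers":28},{"tz":-80,"fingers":28}]'

```text
invalid input
```

```bash
python3 - <<'E'
from h import *
go([.47,.15,.15],-7.8)
p,d=shot('scene'); q,e=shot('top'); np.savez('s1.npz',p=p,d=d); np.savez('t1.npz',p=q,d=e)
f=lambda p,x,y,w,h: cv2.resize(np.clip(p[y:y+h,x:x+w]*1.4,0,255).astype('uint8'),(400,400),interpolation=cv2.INTER_CUBIC)
cv2.imwrite('pics/a3.png',np.hstack([f(p,310,180,110,110),f(q,90,150,100,100)]))
E
```

```text
t 3.58 pos [0.4629 0.2752 0.0495] yaw 14.43 tilt [0.0002 0.0001] F [ 0.2 -0.3 -0.2] w 46.4 0.0
move mm [ -24.3  123.  -100.5] spin 0.388
```

View pics/a3.png

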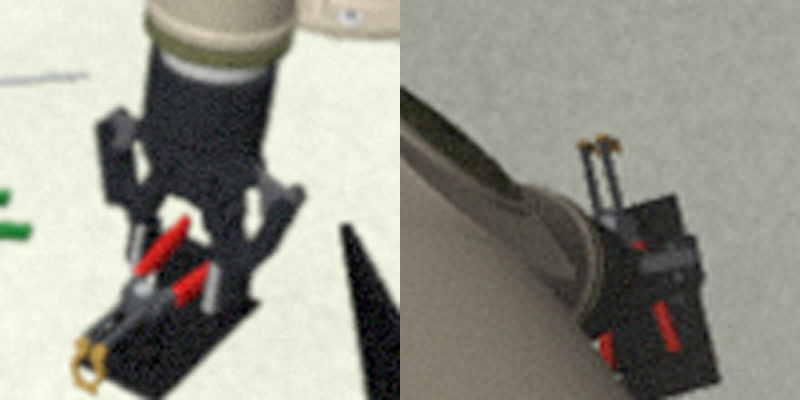

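The calls were refused because each row needs all its fields. The picture shows nothing has changed, with the fingers straddling the handles. I'll redo the squeeze with full rows.

Emit:
apply_moves --steps '[{"tx":0,"ty":0,"tz":0,"spin":0,"fingers":38},{"tx":0,"ty":0,"tz":0,"spin":0,"fingers":34},{"tx":0,"ty":0,"tz":0,"spin":0,"fingers":28},{"tx":0,"ty":0,"tz":0,"spin":0,"fingers":28},{"tx":0,"ty":0,"tz":0,"spin":0,"fingers":28},{"tx":0,"ty":0,"tz":0,"spin":0,"fingers":28},{"tx":0,"ty":0,"tz":0,"spin":0,"fingers":28}]' --newtons 50

```text
clock: 4.27
eef_pos: [0.4628, 0.2757, 0.0507]
eef_rot: [0.992, 0.126, 0.0, -0.0]
ft_force: [-5.0, -2.1, 13.4]
gripper_width: 0.35
gripper_force: 49.0
```

Emit:
apply_moves --steps '[{"tx":0,"ty":0,"tz":-3,"spin":0,"fingers":28},{"tx":0,"ty":0,"tz":-8,"spin":0,"fingers":28},{"tx":0,"ty":0,"tz":-15,"spin":0,"fingers":28},{"tx":0,"ty":0,"tz":-25,"spin":0,"fingers":28},{"tx":0,"ty":0,"tz":-40,"spin":0,"fingers":28},{"tx":0,"ty":0,"tz":-60,"spin":0,"fingers":28},{"tx":0,"ty":0,"tz":-80,"spin":0,"fingers":28},{"tx":0,"ty":0,"tz":-80,"spin":0,"fingers":28}]'

```text
clock: 4.93
eef_pos: [0.4647, 0.2768, 0.1342]
eef_rot: [0.992, 0.126, 0.003, -0.001]
ft_force: [1.0, 0.3, -1.3]
gripper_width: 0.352
gripper_force: 49.7
```

```bash
python3 - <<'E'
from h import *
go([.45,.05,.13],-7.8)
p,d=shot('scene'); q,e=shot('top'); np.savez('s1.npz',p=p,d=d); np.savez('t1.npz',p=q,d=e)
f=lambda p,x,y,w,h: cv2.resize(np.clip(p[y:y+h,x:x+w]*1.4,0,255).astype('uint8'),(400,400),interpolation=cv2.INTER_CUBIC)
cv2.imwrite('pics/a4.png',np.hstack([f(p,310,170,110,110),f(q,90,150,100,100)]))
E
```

```text
t 4.93 pos [0.4647 0.2768 0.1342] yaw 14.44 tilt [0.0058 0.0033] F [ 1.   0.3 -1.3] w 30.1 49.7421258687973
move mm [-70.8 215.9   3.3] spin 0.3881
```

View pics/a4.png

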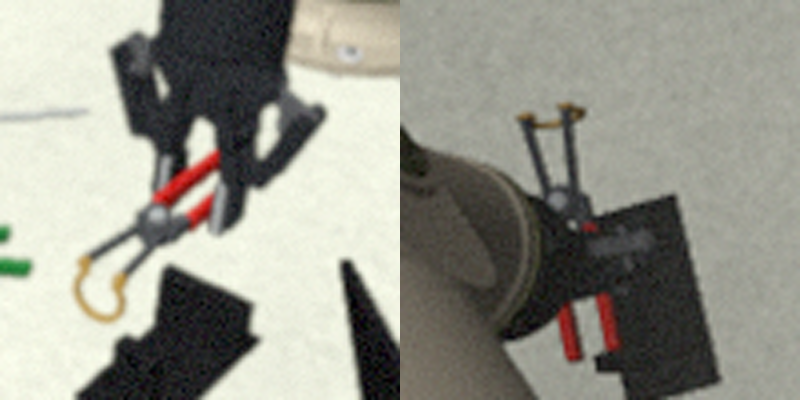

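Lifted: the ring is fully spread into an open circle, and the handles are parallel between the pads. Next I'll move to staging in front of the axle.

Emit:
apply_moves --steps '[{"tx":-10,"ty":37,"tz":0,"spin":0.05,"fingers":28},{"tx":-20,"ty":74,"tz":0,"spin":0.1,"fingers":28},{"tx":-30,"ty":111,"tz":0,"spin":0.15,"fingers":28},{"tx":-40,"ty":148,"tz":0,"spin":0.2,"fingers":28},{"tx":-50,"ty":185,"tz":0,"spin":0.25,"fingers":28},{"tx":-60,"ty":222,"tz":0,"spin":0.3,"fingers":28},{"tx":-68,"ty":255,"tz":0,"spin":0.35,"fingers":28},{"tx":-74,"ty":277,"tz":0,"spin":0.388,"fingers":28}]'

```text
clock: 5.7
eef_pos: [0.459, -0.0157, 0.1284]
eef_rot: [0.997, -0.071, -0.001, 0.001]
ft_force: [0.3, -0.2, -1.7]
gripper_width: 0.352
gripper_force: 49.9
```

Emit:
apply_moves --steps '[{"tx":0,"ty":0,"tz":10,"spin":0,"fingers":28},{"tx":0,"ty":0,"tz":25,"spin":0,"fingers":28},{"tx":0,"ty":0,"tz":40,"spin":0,"fingers":28},{"tx":0,"ty":0,"tz":50,"spin":0,"fingers":28},{"tx":0,"ty":0,"tz":50,"spin":0,"fingers":28},{"tx":0,"ty":0,"tz":50,"spin":0,"fingers":28}]'

```text
clock: 6.2
eef_pos: [0.4595, -0.011, 0.0786]
eef_rot: [0.998, -0.068, -0.001, -0.0]
ft_force: [0.6, -0.7, -1.1]
gripper_width: 0.347
gripper_force: 49.9
```

```bash
python3 - <<'E'
from h import *
go([.462,-.0098,.083],-7.8)
p,d=shot('scene'); q,e=shot('top'); np.savez('s2.npz',p=p,d=d); np.savez('t2.npz',p=q,d=e)
f=lambda p,x,y,w,h: cv2.resize(np.clip(p[y:y+h,x:x+w]*1.4,0,255).astype('uint8'),(400,400),interpolation=cv2.INTER_CUBIC)
cv2.imwrite('pics/a5.png',np.hstack([f(p,200,170,80,80),f(q,230,130,80,80)]))
for n,p,d in(('scene',p,d),('top',q,e)):
    c=cloud(n,d); hsv=cv2.cvtColor(p,cv2.COLOR_BGR2HSV).astype(int); H,S,V=[hsv[...,i] for i in range(3)]
    br=(d>0)&(H>12)&(H<30)&(S>80)&(abs(c[...,0]-.56)<.02)&(abs(c[...,1]+.023)<.03)&(c[...,2]>.04)
    P=c[br]; print(n,'ring',len(P)); m=np.median(P,0)
    print(np.c_[np.argwhere(br)[:,::-1],(P*1000).round(0)].astype(int).tolist())
    A=c[(d>0)&(c[...,0]>.583)&(c[...,0]<.606)&(abs(c[...,1]+.03)<.02)&(c[...,2]>.055)]
    print('axle',len(A),A.mean(0).round(4),A.min(0).round(4),A.max(0).round(4))
E
```

```text
t 6.2 pos [ 0.4595 -0.011   0.0786] yaw -7.75 tilt [-0.0022  0.0006] F [ 0.6 -0.7 -1.1] w 29.7 49.946361780166626
move mm [ 2.3 -1.6 -4.4] spin 0.0009
scene ring 12
[[248, 194, 558, -41, 80], [249, 194, 560, -34, 84], [249, 195, 562, -32, 83], [249, 196, 561, -33, 79], [252, 198, 564, -15, 83], [253, 198, 563, -11, 85], [252, 199, 565, -13, 82], [253, 199, 564, -10, 83], [249, 204, 562, -31, 56], [250, 206, 561, -27, 52], [251, 207, 561, -23, 51], [252, 207, 561, -18, 54]]
axle 28 [ 0.5997 -0.0225  0.0745] [ 0.5948 -0.0305  0.0626] [ 0.6054 -0.0167  0.0821]
top ring 0
[]
axle 60 [ 0.5972 -0.0288  0.0772] [ 0.5893 -0.0372  0.0619] [ 0.6059 -0.0196  0.0829]
  return _methods._mean(a, axis=axis, dtype=dtype,
  ret = um.true_divide(
```

View pics/a5.png

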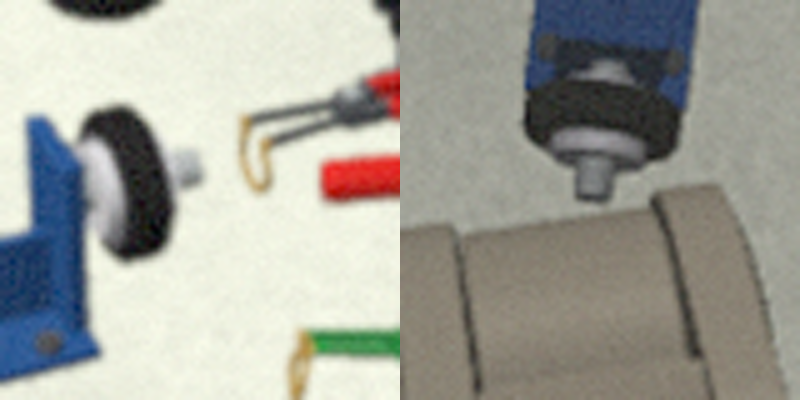

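The scene view at left shows the spread ring at about px (250,200), to the right of the axle stub at (237,203), and slightly low. The top camera's view of the ring is blocked by the arm. I'll fit the axle axis to the clouds and check the ring position by projection.

```bash
cat > fit.py <<'E'
from h import *
from scipy.optimize import least_squares
def axfit(n,f):
    d=f['d']; c=cloud(n,d); hsv=cv2.cvtColor(f['p'],cv2.COLOR_BGR2HSV).astype(int)
    tz=np.median(c[(d>0)&(abs(c[...,0]-.5)<.2)&(abs(c[...,1]-.0)<.15)&(abs(c[...,2])<.012)][:,2])
    P=c[(d>0)&(c[...,0]>.583)&(c[...,0]<.66)&(abs(c[...,1]+.033)<.05)&(c[...,2]>.025)&~((hsv[...,0]>100)&(hsv[...,0]<128)&(hsv[...,1]>110))]
    P=P-[0,0,tz]
    w=np.array([-.0287,np.radians(-7.8),.07])   # y at x=.6, yaw, z
    def rad(w,P):
        a=np.array([np.cos(w[1]),np.sin(w[1]),0]); r=P-[.6,w[0],w[2]]; s=r@a
        return s,np.linalg.norm(r-np.outer(s,a),axis=1)
    for _ in range(6):
        s,r=rad(w,P); A=P[(s>-.008)&(s<.006)&(r<.015)]; T=P[(abs(r-.040)<.004)&(s>.018)&(s<.05)]
        res=lambda w:np.r_[rad(w,A)[1]-.01,rad(w,T)[1]-.04]
        o=least_squares(res,w,loss='soft_l1',f_scale=.001); w=o.x
    cov=np.linalg.inv(o.jac.T@o.jac)*.0015**2
    s,r=rad(w,P); sx=s[r<.012]
    print(n,'tz',tz.round(4),len(A),len(T),'y@.6',w[0].round(4),'yaw',np.degrees(w[1]).round(2),'z',w[2].round(4),'sd',np.sqrt(np.diag(cov)).round(4),'end s',np.sort(sx)[:6].round(4))
    h=s[(r>.016)&(r<.023)]; print(' hub face s',np.percentile(h,[2,10,50]).round(4) if len(h) else None, 'tyre s',np.percentile(s[abs(r-.04)<.004],[3,97]).round(4))
if __name__=='__main__':
    for n,k in(('scene',('scene0','s2')),('top',('top0','t2'))):
        for x in k: axfit(n,np.load(x+'.npz'))
    # ring in scene: template from predicted pose
    s=arm.sense(); R=Ro.from_quat(s['eef_rot']).as_matrix(); f=np.load('s2.npz'); p=f['p'].astype(float)
    Y=cv2.GaussianBlur(np.clip(np.minimum(p[...,1],p[...,2])-p[...,0],0,None),(0,0),.5)
    cal=calibration('scene'); V=np.array(cal['view']); K=np.array([[cal['fx'],0,cal['cx']],[0,cal['fy'],cal['cy']],[0,0,1.]])
    ctr=s['eef_pos']+R@[.1,0,.013]; print('pred ring',ctr.round(4))
    def proj(X):
        return cv2.projectPoints(X.reshape(-1,1,3),cv2.Rodrigues(V[:3,:3])[0],V[:3,3],K,np.array([cal['k1'],0,0,0.]))[0][:,0]
    th=np.radians(np.linspace(115,425,200)); k=8; best=[]
    ROI=(235,180,36,44)
    t=np.zeros((ROI[3]*k,ROI[2]*k),np.uint8)
    poly=[np.array([ctr+R@[0,q*np.cos(a),-q*np.sin(a)] for a in ths]) for q,ths in((.0125,th),(.0165,th[::-1]))]
    uv=(proj(np.vstack(poly))-ROI[:2]+.5)*k
    cv2.fillPoly(t,[uv.round().astype(int)],255); cv2.polylines(t,[uv.round().astype(int)],True,255,k)
    t=cv2.resize(cv2.GaussianBlur(t,(0,0),k*.7),(ROI[2],ROI[3]),interpolation=cv2.INTER_AREA).astype('f4')
    I=Y[ROI[1]:ROI[1]+ROI[3],ROI[0]:ROI[0]+ROI[2]].astype('f4'); I[t.shape[0]:]=0
    m=7; r=cv2.matchTemplate(cv2.copyMakeBorder(I,m,m,m,m,cv2.BORDER_CONSTANT,value=0),t,cv2.TM_CCORR_NORMED)
    j,i=np.unravel_index(r.argmax(),r.shape); sub=lambda a,b,c:(a-c)/(2*(a-2*b+c))
    du=i-m+sub(r[j,i-1],r[j,i],r[j,i+1]); dv=j-m+sub(r[j-1,i],r[j,i],r[j+1,i])
    print('ring shift px',du,dv,'score',r.max(),'pred px',proj(ctr))
    J=np.array([(proj(ctr+.01*e)-proj(ctr))[0]/10 for e in np.eye(3)]); print('px per mm x,y,z',J.round(3).tolist())
E
python3 fit.py
```

```text
scene tz 0.0014 34 279 y@.6 -0.0298 yaw -8.11 z 0.0684 sd [0.0005 0.0154 0.0002] end s [-0.0069 -0.006  -0.0054 -0.0054 -0.0049 -0.0039]
 hub face s [0.0124 0.0138 0.05  ] tyre s [0.0232 0.0449]
scene tz 0.0015 32 286 y@.6 -0.0291 yaw -9.62 z 0.0683 sd [0.0006 0.0167 0.0002] end s [-0.0063 -0.0062 -0.0062 -0.0058 -0.0041 -0.0035]
 hub face s [0.0134 0.0368 0.0504] tyre s [0.0225 0.0446]
top tz 0.0007 45 303 y@.6 -0.0292 yaw -8.2 z 0.0691 sd [0.0004 0.0155 0.0002] end s [-0.0102 -0.0102 -0.01   -0.0098 -0.0097 -0.0097]
 hub face s [0.0098 0.01   0.0109] tyre s [0.0183 0.0604]
top tz 0.0007 46 298 y@.6 -0.0289 yaw -8.34 z 0.0691 sd [0.0004 0.016  0.0002] end s [-0.0098 -0.0098 -0.0097 -0.0096 -0.0096 -0.0094]
 hub face s [0.01   0.0102 0.0106] tyre s [0.0186 0.0605]
pred ring [ 0.5597 -0.0247  0.0669]
ring shift px -0.9310880452394485 -0.7839138507843018 score 0.50074786 pred px [[251.11036356 201.32420394]]
px per mm x,y,z [[-0.329, 0.111], [0.215, 0.176], [0.004, -0.333]]
```

Emit:
apply_moves --steps '[{"tx":4,"ty":-0.5,"tz":-4,"spin":0.006,"fingers":28},{"tx":9,"ty":-1,"tz":-5,"spin":0.006,"fingers":28},{"tx":12.5,"ty":-1.7,"tz":-5,"spin":0.006,"fingers":28},{"tx":12.5,"ty":-1.7,"tz":-5,"spin":0.006,"fingers":28},{"tx":12.5,"ty":-1.7,"tz":-5,"spin":0.006,"fingers":28},{"tx":12.5,"ty":-1.7,"tz":-5,"spin":0.006,"fingers":28},{"tx":12.5,"ty":-1.7,"tz":-5,"spin":0.006,"fingers":28},{"tx":12.5,"ty":-1.7,"tz":-5,"spin":0.006,"fingers":28}]'

```text
clock: 6.97
eef_pos: [0.4726, -0.0116, 0.0843]
eef_rot: [0.997, -0.071, -0.0, -0.0]
ft_force: [0.3, 0.1, -1.6]
gripper_width: 0.348
gripper_force: 50.0
```

```bash
python3 - <<'E'
from h import *
go([.4722,-.011,.0835],-8.1)
ps=[shot('scene') for _ in range(6)]; go([.4722,-.011,.0835],-8.1)
p=np.mean([a[0].astype(float) for a in ps],0); d=np.median([a[1] for a in ps],0)
np.savez('s3.npz',p=p,d=d)
s=arm.sense(); R=Ro.from_quat(s['eef_rot']).as_matrix()
cal=calibration('scene'); V=np.array(cal['view']); K=np.array([[cal['fx'],0,cal['cx']],[0,cal['fy'],cal['cy']],[0,0,1.]])
proj=lambda X:cv2.projectPoints(np.asarray(X,float).reshape(-1,1,3),cv2.Rodrigues(V[:3,:3])[0],V[:3,3],K,np.array([cal['k1'],0,0,0.]))[0][:,0]
u0,v0,w,h,k=206,176,64,48,12
im=cv2.resize(np.clip(p[v0:v0+h,u0:u0+w]*1.5,0,255).astype('uint8'),(w*k,h*k),interpolation=cv2.INTER_CUBIC)
th=np.linspace(0,2*np.pi,80)
def draw(c,a,r,col):
    a=np.array(a); n=np.array([-a[1],a[0],0]); X=[c+r*(n*np.cos(t)+np.array([0,0,1])*np.sin(t)) for t in th]
    uv=((proj(X)-[u0,v0]+.5)*k).round().astype(int); cv2.polylines(im,[uv],True,col,1)
c=s['eef_pos']+R@[.1,0,.0135]; print('ring pred',c)
for r in(.0125,.0165): draw(c,R[:,0],r,(255,0,255))
a=np.array([np.cos(np.radians(-8.1)),np.sin(np.radians(-8.1)),0]); e=np.array([.591,-.0279,.07])
for q,r in((0,.01),(.02,.01),(.02,.024),(.028,.04)): draw(e+a*q,a,r,(0,0,255))
cv2.imwrite('pics/a6.png',im)
E
```

```text
t 6.97 pos [ 0.4726 -0.0116  0.0843] yaw -8.14 tilt [-0.0003  0.0001] F [ 0.3  0.1 -1.6] w 29.7 49.96537506580353
move mm [-0.5 -0.5  0.8] spin -0.0008
t 7.27 pos [ 0.4728 -0.0116  0.0844] yaw -8.14 tilt [0.     0.0001] F [-0.4 -0.  -1.6] w 29.9 49.96271073818207
move mm [-0.7 -0.5  0.9] spin -0.0008
ring pred [ 0.5718322  -0.02572395  0.07088977]
```

View pics/a6.png

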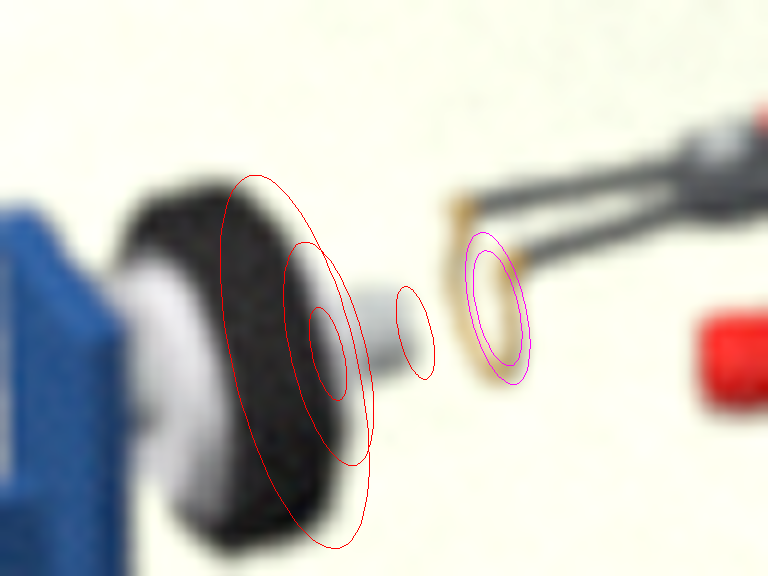

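The overlay (red is the predicted axle and wheel, magenta the predicted ring) shows both shifted about 1–2 px left of the projection, so it is mostly a common calibration bias. The vertical agreement is good. I'll check pitch and ring centre numerically.

```bash
python3 - <<'E'
from h import *
f=np.load('s3.npz'); p=f['p']; c=cloud('scene',f['d'])
s=arm.sense(); R=Ro.from_quat(s['eef_rot']).as_matrix()
q=(c-(s['eef_pos']+R@[.1,0,.0135]))@(R*[1,-1,-1])*1000  # pliers frame guess: x fwd,y left,z up
ok=(f['d']>0)&(abs(q[...,1])<28)&(q[...,0]>-160)&(q[...,0]<12)&(q[...,2]>-22)&(q[...,2]<40)
hsv=cv2.cvtColor(p.astype('f4')/255,cv2.COLOR_BGR2HSV); sat=hsv[...,1]; hue=hsv[...,0]
for lo in range(-150,10,10):
    m=ok&(q[...,0]>=lo)&(q[...,0]<lo+10)&(q[...,2]>0)
    if m.any(): P=q[m]; print(lo,len(P),'y',P[:,1].min().round(),P[:,1].max().round(),'z pct',np.percentile(P[:,2],[5,50,95]).round(1))
br=ok&(hue>20)&(hue<60)&(sat>.25)&(q[...,0]>-12)
for (v,u) in np.argwhere(br): print(u,v,q[v,u].round(1),sat[v,u].round(2),end=' | ')
E
```

```text
-140 20 y 12.0 17.0 z pct [13.6 19.9 24.9]
-130 14 y 13.0 16.0 z pct [14.4 20.3 24.6]
-120 10 y 14.0 17.0 z pct [12.2 19.4 24.7]
-110 28 y -17.0 28.0 z pct [ 1.8 25.3 37.8]
-100 65 y -22.0 28.0 z pct [ 5.7 25.3 37.3]
-90 65 y -20.0 23.0 z pct [10.1 21.5 33.5]
-80 33 y -12.0 17.0 z pct [14.4 21.7 24.7]
-70 29 y -12.0 16.0 z pct [15.3 21.6 24.4]
-60 32 y -7.0 16.0 z pct [13.5 22.4 27.9]
-50 34 y -9.0 12.0 z pct [11.7 21.3 27.3]
-40 23 y -10.0 13.0 z pct [15.9 19.5 20.7]
-30 18 y -9.0 15.0 z pct [15.6 18.7 20.7]
-20 19 y -11.0 14.0 z pct [16.  19.1 21.2]
-10 21 y -15.0 16.0 z pct [15.7 18.9 20.9]
0 30 y -17.0 19.0 z pct [ 0.6 12.6 20.4]
244 193 [ 4.3 -8.5 20.6] 0.42 | 245 193 [ 0.9 -9.9 19. ] 0.36 | 244 194 [ 4.1 -9.  17.3] 0.41 | 244 195 [ 4.2 -8.8 14.5] 0.36 | 244 196 [ 3.8 -9.5 11. ] 0.33 | 244 197 [ 3.7 -9.9  7.8] 0.25 | 248 197 [ 2.9 12.8 20.3] 0.38 | 249 197 [ 0.8 14.1 20.5] 0.38 | 247 198 [ 4.   9.1 15.5] 0.28 | 248 198 [ 3.7 14.5 18.5] 0.5 | 249 198 [ 1.8 16.3 19.1] 0.34 | 248 199 [ 4.  15.2 16.1] 0.39 | 244 200 [  2.5 -12.5  -3. ] 0.26 | 248 200 [ 4.7 16.8 14.2] 0.32 | 244 201 [  3.2 -10.9  -4.9] 0.28 | 248 201 [ 3.7 14.5  9.7] 0.29 | 244 202 [  2.9 -11.5  -8.3] 0.3 | 248 202 [ 3.1 13.3  5.9] 0.29 | 244 203 [  3.6 -10.1 -10.4] 0.29 | 245 203 [ 1.9 -7.6 -9.4] 0.26 | 248 203 [ 3.9 15.2  4.2] 0.27 | 245 204 [  2.8  -5.6 -11.1] 0.31 | 248 204 [ 3.6 14.4  0.7] 0.28 | 245 205 [  3.9  -3.2 -12.4] 0.28 | 246 205 [  1.3  -2.6 -12.7] 0.27 | 248 205 [ 3.7 14.8 -2. ] 0.31 | 246 206 [  2.5  -0.1 -14. ] 0.35 | 247 206 [  0.9   2.7 -12.8] 0.38 | 248 206 [ 3.8 15.1 -4.8] 0.32 | 247 207 [  3.8   9.  -11.4] 0.31 |
```

The pliers are level (handles z 13–25, arms 16–21 in their frame). Ring and axle share the same camera bias of about +3 mm in x. The axle line at y(x=0.6) ≈ -29.5 mm agrees within 1 mm across the views. I'll advance with small z and y trims, watching the forces.

Emit:
apply_moves --steps '[{"tx":0,"ty":-0.2,"tz":0.7,"spin":0,"fingers":28},{"tx":3,"ty":-0.2,"tz":0.7,"spin":0,"fingers":28},{"tx":6,"ty":-0.2,"tz":0.7,"spin":0,"fingers":28},{"tx":10,"ty":-0.2,"tz":0.7,"spin":0,"fingers":28},{"tx":14,"ty":-0.2,"tz":0.7,"spin":0,"fingers":28},{"tx":17,"ty":-0.2,"tz":0.7,"spin":0,"fingers":28},{"tx":19,"ty":-0.2,"tz":0.7,"spin":0,"fingers":28},{"tx":20,"ty":-0.2,"tz":0.7,"spin":0,"fingers":28}]'

```text
clock: 7.93
eef_pos: [0.493, -0.0142, 0.0836]
eef_rot: [0.997, -0.071, -0.0, -0.0]
ft_force: [-0.0, 0.5, -2.6]
gripper_width: 0.349
gripper_force: 50.0
```

Emit:
apply_moves --steps '[{"tx":2,"ty":0,"tz":0,"spin":0,"fingers":28},{"tx":4,"ty":0,"tz":0,"spin":0,"fingers":28},{"tx":6,"ty":0,"tz":0,"spin":0,"fingers":28},{"tx":8,"ty":0,"tz":0,"spin":0,"fingers":28},{"tx":8,"ty":0,"tz":0,"spin":0,"fingers":28}]'

```text
clock: 8.35
eef_pos: [0.501, -0.0154, 0.0837]
eef_rot: [0.997, -0.071, 0.0, -0.0]
ft_force: [0.2, -0.1, -1.9]
gripper_width: 0.353
gripper_force: 50.0
```

```bash
python3 - <<'E'
from h import *
x=.4722+.028*.99
go([x,-.0295+(.6-x)*.1423,.0837],-8.1)
p,d=shot('scene'); q,e=shot('top'); np.savez('s4.npz',p=p,d=d)
cv2.imwrite('pics/a7.png',np.hstack([cv2.resize(np.clip(z*1.4,0,255).astype('uint8'),(400,400),interpolation=cv2.INTER_CUBIC) for z in(p[175:225,210:260].astype(float),q[130:190,240:300].astype(float))]))
E
```

```text
t 8.35 pos [ 0.501  -0.0154  0.0837] yaw -8.15 tilt [0.0004 0.0001] F [ 0.2 -0.1 -1.9] w 30.2 49.96032893657684
move mm [-1.1  0.   0. ] spin -0.0009
```

View pics/a7.png

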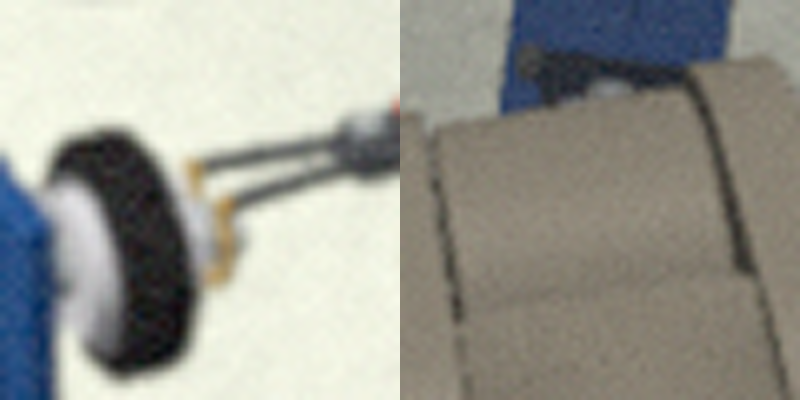

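The ring now encircles the stub at left-crop (215,230), short of the hub, with no contact force. I'll continue pushing in small steps.

Emit:
apply_moves --steps '[{"tx":2,"ty":0,"tz":0,"spin":0,"fingers":28},{"tx":4,"ty":0,"tz":0,"spin":0,"fingers":28},{"tx":6,"ty":0,"tz":0,"spin":0,"fingers":28},{"tx":8,"ty":0,"tz":0,"spin":0,"fingers":28},{"tx":8,"ty":0,"tz":0,"spin":0,"fingers":28}]'

```text
clock: 8.87
eef_pos: [0.509, -0.0165, 0.0838]
eef_rot: [0.997, -0.071, 0.0, -0.0]
ft_force: [0.3, -0.4, -0.2]
gripper_width: 0.348
gripper_force: 50.0
```

Emit:
apply_moves --steps '[{"tx":1,"ty":0,"tz":0,"spin":0,"fingers":28},{"tx":2,"ty":0,"tz":0,"spin":0,"fingers":28},{"tx":3,"ty":0,"tz":0,"spin":0,"fingers":28},{"tx":3,"ty":0,"tz":0,"spin":0,"fingers":28}]'

```text
clock: 9.2
eef_pos: [0.5111, -0.0168, 0.0835]
eef_rot: [0.997, -0.071, -0.001, -0.0]
ft_force: [-2.9, 0.7, -1.4]
gripper_width: 0.344
gripper_force: 50.1
```

The ring is now on the hub, with 3 N of sliding friction. Continuing.

Emit:
apply_moves --steps '[{"tx":1,"ty":0,"tz":0,"spin":0,"fingers":28},{"tx":2,"ty":0,"tz":0,"spin":0,"fingers":28},{"tx":3,"ty":0,"tz":0,"spin":0,"fingers":28},{"tx":4,"ty":0,"tz":0,"spin":0,"fingers":28},{"tx":4,"ty":0,"tz":0,"spin":0,"fingers":28}]'

```text
clock: 9.62
eef_pos: [0.5156, -0.0174, 0.0836]
eef_rot: [0.997, -0.071, 0.0, -0.0]
ft_force: [-2.0, 0.3, -2.2]
gripper_width: 0.348
gripper_force: 49.9
```

Emit:
apply_moves --steps '[{"tx":0.5,"ty":0,"tz":0,"spin":0,"fingers":28},{"tx":1,"ty":0,"tz":0,"spin":0,"fingers":28},{"tx":1.5,"ty":0,"tz":0,"spin":0,"fingers":28},{"tx":2,"ty":0,"tz":0,"spin":0,"fingers":28},{"tx":2,"ty":0,"tz":0,"spin":0,"fingers":28}]'

```text
clock: 10.03
eef_pos: [0.5175, -0.0177, 0.0837]
eef_rot: [0.997, -0.071, 0.0, -0.0]
ft_force: [-2.6, 0.9, -1.9]
gripper_width: 0.351
gripper_force: 49.9
```

Emit:
apply_moves --steps '[{"tx":0.5,"ty":0,"tz":0,"spin":0,"fingers":28},{"tx":0.5,"ty":0,"tz":0,"spin":0,"fingers":28},{"tx":1,"ty":0,"tz":0,"spin":0,"fingers":28},{"tx":1,"ty":0,"tz":0,"spin":0,"fingers":28}]'

```text
clock: 10.37
eef_pos: [0.5179, -0.0178, 0.0835]
eef_rot: [0.997, -0.071, -0.001, 0.0]
ft_force: [-5.2, 1.2, -1.0]
gripper_width: 0.35
gripper_force: 50.2
```

Emit:
apply_moves --steps '[{"tx":0.3,"ty":0,"tz":0,"spin":0,"fingers":28},{"tx":0.6,"ty":0,"tz":0,"spin":0,"fingers":28},{"tx":0.6,"ty":0,"tz":0,"spin":0,"fingers":28}]'

```text
clock: 10.62
eef_pos: [0.5179, -0.0178, 0.0833]
eef_rot: [0.997, -0.071, -0.001, 0.0]
ft_force: [-7.2, 0.9, 0.7]
gripper_width: 0.35
gripper_force: 50.4
```

The wheel has stopped: x is steady at 0.5179 while the force climbs. I'll trim to about 10 N.

Emit:
apply_moves --steps '[{"tx":0.4,"ty":0,"tz":0,"spin":0,"fingers":28},{"tx":0.8,"ty":0,"tz":0,"spin":0,"fingers":28},{"tx":0.8,"ty":0,"tz":0,"spin":0,"fingers":28},{"tx":0.8,"ty":0,"tz":0,"spin":0,"fingers":28},{"tx":0.8,"ty":0,"tz":0,"spin":0,"fingers":28},{"tx":0.8,"ty":0,"tz":0,"spin":0,"fingers":28}]'

```text
clock: 11.12
eef_pos: [0.518, -0.0178, 0.0832]
eef_rot: [0.997, -0.071, -0.002, 0.0]
ft_force: [-11.8, 0.5, 1.9]
gripper_width: 0.351
gripper_force: 50.6
```

```bash
python3 - <<'E'
from h import *
for i in range(6):
    shot('scene'); s=arm.sense(); print(s['ft_force'].round(1),s['eef_pos'].round(4),s['gripper_width'].__round__(3))
go([.518,-.0295+(.6-.518)*.1423,.0837],-8.1)
E
```

```text
[-11.4   1.2   3.1] [ 0.5179 -0.0178  0.0832] 0.349
[-11.2   1.2   2.9] [ 0.518  -0.0178  0.0832] 0.344
[-11.4   1.    3. ] [ 0.518  -0.0178  0.0832] 0.347
[-10.9   1.7   2.1] [ 0.5179 -0.0178  0.0832] 0.351
[-11.1   0.9   2.3] [ 0.5179 -0.0178  0.0832] 0.351
[-11.3   1.8   2.7] [ 0.5179 -0.0178  0.0832] 0.348
t 11.42 pos [ 0.5179 -0.0178  0.0832] yaw -8.13 tilt [-0.0039  0.0001] F [-11.3   1.8   2.7] w 29.7 50.575531125068665
move mm [ 0.1  0.  -0.5] spin -0.0005
```

Emit:
apply_moves --steps '[{"tx":-0.2,"ty":0,"tz":-0.4,"spin":0,"fingers":28},{"tx":-0.2,"ty":0,"tz":-0.7,"spin":0,"fingers":28},{"tx":-0.2,"ty":0,"tz":-0.7,"spin":0,"fingers":28},{"tx":-0.2,"ty":0,"tz":-0.7,"spin":0,"fingers":28}]'

```text
clock: 11.75
eef_pos: [0.518, -0.0178, 0.0837]
eef_rot: [0.997, -0.071, -0.002, 0.0]
ft_force: [-7.8, 0.5, 0.3]
gripper_width: 0.345
gripper_force: 50.2
```

```bash
python3 - <<'E'
from h import *
for i in range(4):
    shot('scene'); s=arm.sense(); print(s['ft_force'].round(1),s['eef_pos'].round(4),s['gripper_width'].__round__(3))
if -13<s['ft_force'][0]<-7.5 and abs(s['ft_force'][2])<5: print(arm.job_done())
E
```

```text
[-8.   0.5 -1. ] [ 0.518  -0.0178  0.0837] 0.346
[-7.8  2.  -1. ] [ 0.518  -0.0178  0.0837] 0.346
[-8.7  1.6 -1.2] [ 0.518  -0.0178  0.0837] 0.347
[-8.6  1.1 -0.5] [ 0.518  -0.0178  0.0837] 0.355
the job is handed in; nothing more can be done
None
```

I've handed the job in: the spread ring is around the axle with the wheel pushed back to its hard stop, pressed on the hub at about 8–9 N with the pliers still squeezed at 50 N. I squeezed the handles while gripping them in the stand, just before lifting, and judged centring from force and position, since the ring was out of the top camera's view.

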